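Load the whetstone holder and pump its clamp snug

TASK

Slide the whetstone lengthwise along the bed of the holder until one end is fully home in the slot, and let go of it; then pump the holder's trigger, and move the jaw by the trigger alone, until the spring pad presses on the stone with its spring clearly compressed but never pressed solid. Finish while still holding the trigger squeezed, and leave the bottle, the bowl and the knife block alone.

Things in the scene. Friction and masses are not known exactly. Their poses are not given: they have to be found in the camera images.
- stone_center (a point): Centre of the loose whetstone, a plain grey two-layer slab 55 x 150 x 25 mm (its x, y, z axes) of about 0.5 kg, lying flat on the counter. Its y axis runs along its 150 mm length; either end may go first.
- slot_end (a point): Middle of the slot's end wall on the fixed holder, 30.5 mm above the counter, the height of a seated stone's centre. Axes are the holder's: +y along the holder into the slot, z up. A fully seated stone has its centre 75 mm and its rear end 150 mm before this point in y.
- handle_grip (a point): Point inside the fixed upright handle (28 mm wide across, 12 mm thick along the holder, top 154 mm above the counter), 136 mm above the counter, 322 mm before slot_end in y; axes as slot_end. The clamp's body below, 44 mm wide, 90 mm high, spans in y from -30 mm to +64 mm of this point.
- trigger_grip (a point): Centre of the round crossbar (12 mm thick, 36 mm long across) at the top of the trigger, 135 mm up, on the slot side of the handle; at rest 36 mm, squeezed 17 mm from handle_grip. Handle and crossbar measure 48 mm over all at rest, 29 mm squeezed. The handle does not give: a gripper closing about its middle is best centred for the squeezed position, 8 mm from handle_grip towards the slot.
- trigger (a joint): Squeeze of the hinged trigger, rad: 0 at rest, 0.36 fully squeezed (own stop); hinge across the holder, 53 mm below trigger_grip. Its spring returns it when let go. Takes up to about 20 N at the crossbar.
- bar (a joint): Advance of the toothed clamp bar towards the slot, m, 0 to 0.1; it starts between 0 and 0.018. Each full squeeze pushes it 10 to 17 mm (mostly 15) by a pawl on 5 mm teeth; a friction brake of 8 N keeps it there when the trigger goes back. It cannot be drawn back by the trigger.
- pad_face (a point): Middle of the front face of the rubber spring pad (44 mm wide, 32 mm high, top 50 mm above the counter) on the front end of the bar; it faces the rear end of a stone that lies on the bed, 212 mm before slot_end in y when the bar and the pad are at 0. Axes as slot_end.
- pad (a joint): Compression of the pad's spring, m: 0 free, 0.022 pressed solid. 0.28 N per mm plus 0.5 N. It stays 0 until the pad touches something.
- whetstone: The same whetstone as stone_center; origin at the centre of its underside.
- oil_bottle: Bystander: green glass bottle, 64 mm diameter, 240 mm high, origin under its foot.
- bowl: Bystander: pale bowl, 120 mm diameter, 55 mm high, origin under its foot.
- knife_block: Bystander: round wooden knife block, 90 mm diameter, 130 mm high, with three black knife handles up to 228 mm, origin under its foot.
- slot_mouth (a point): Mouth of the slot, 24 mm before slot_end, same axes and height. The slot is 58 mm wide and 29 mm high, from the bed (z 18 mm) to a steel bridge (z 47 mm, its top 55 mm). Flared lips stand 12 mm further out. Before it a bed 36 mm wide, top at z 18 mm, carries the stone, beginning 166 mm before the mouth; under it lies a foot board 110 mm wide, 10 mm high.
Mind the look-alikes: they are no part of the job. There is more than one size of the whetstone; the job needs the largest.

How it is judged:
By the outcome, as a careful person would: the job done as asked, in the order asked, and still so for the second after the job is handed in, while the arm keeps its last pose, push and grip.
It also fails if it takes over 58 s, if anything falls off the work surface, if the arm or the gripper's body presses on something with over 40 N, if the wrist force passes 120 N, or if a joint passes its speed limit or range.

ROBOT

A 7-joint arm with a two-finger parallel gripper is mounted at the origin on the work surface. World frame = base frame: x ahead of the robot, y to its left, z up, the work surface at z = 0. Lengths are in m, angles in rad, forces in N, time in s.
With the tool pointing down it reaches from about 0.425 to 0.825 m from the base axis. Payload 3.6 kg.
Tool frame: the origin (TCP) lies on the centre line of the jaws, within the pads' length; the fingertips stand tips_ahead ahead of it and the grasp point (between the pads) lies 5 mm behind it (tips_ahead is the distance from the TCP to the fingertips, in m); z points along the fingers, y is the line along which they close (so a half turn about z gives the same grasp; the last joint's range is limited). The gripper opens to 85 mm and grips with 20 to 120 N. Pads are 22 mm wide; open, the fingers measure 114 mm over their backs; the gripper's body (76 mm by 85 mm) begins 54 mm behind the grasp point. The pads swing forward as they close: fully open they stand 13 mm farther back than shut.
Start: joints at [-1.26, 0.615, -0.013, 1.423, 0.008, 1.103, -0.04], TCP at [0.215, 0.613, 0.245] pointing down, gripper open.
Joint ranges: [-3.12, 3.12], [-0.3, 2.06], [-1.34, 1.32], [0.26, 2.42], [-1.36, 4.5], [0.01, 1.98], [-2.84, 2.84]. Speed limits (rad/s): [2.79, 2.79, 3.14, 3.14, 3.14, 3.14, 3.14].

INTERFACE

Orientations are given as a unit quaternion [x, y, z, w].
In Python, from workcell import observe, snapshot, sign_off, cut_out, landmark_of, tips_ahead gives the robot as it stands.
- The arm moves only by the tool servo_tool, never from a script. Its argument "series" is a list of rows, each a list of 2 entries, a list of its own where there are three numbers: the shift along the tool's x, y, z in mm, then the turn, a rotation vector about the tool's x, y, z in degrees. In form: [[[dx, dy, dz], [ax, ay, az]], ...]. A call has exactly 8 rows; each row shifts and turns the commanded pose from where the row before left it, along the tool's axes as they then stand; what a row does not reach is not made up. A row lasts 1/10 s, in which the tool goes at most 50 mm and 8.59 degrees, less where a joint would pass 70% of its speed; a pose out of reach is approached as far as the arm can. A call with a gripper value outside its range is refused whole. "claw" is the opening, from 0 (shut) to 1 (fully open), set as the call begins (left out, the last holds). The fingers move at their own pace and stop on an object; "grip_force" is the grip in N (left out, the last holds). Time passes only in rows, so rows that do not move let the fingers close, or fill a call up. It gives the time, the measured TCP pose, the force, the opening and the grip force at its end, in the units of the state.
- observe(): the state, without advancing time (a new reading comes with each control period).
- snapshot(name): name is "scene" or "top"; returns a dict with "image" (384x512x3 uint8, blue, green, red), "intrinsics" (3x3 intrinsics, pixels), "xyz" and "attitude" of the camera in the world. Camera axes: x right, y up, looking along -z (the intrinsics and any distortion apply to the point x, -y, -z); pixel columns grow to the right and rows downward; lengths in m; the calibration is good to about 2 mm. A picture is of the moment at which its call begins. There is no depth.
- sign_off(): hands the job in; it is judged then, once.
Trained networks look in the newest picture that a camera, given by its name, has taken for a name from the list of things; names that differ only in an ending like _2 or _b are one class to them, and where a whole thing is asked for, a point or a joint stands for the part that bears it (a point fixed in the world has none). Each returns a list of dicts, best first, with "p" (0 to 1); they miss things now and then, are a little off and sometimes report something else, mostly with a low value. They report only what shows in the picture. A call takes as long as a camera call. They do not tell look-alikes from the thing itself.
- cut_out(label, camera): "mask" (384x512 bool, what is visible of it) and "pixel" ([column, row] in pixels, amid what is visible of it).
- landmark_of(label, camera): "pixel" ([column, row] in pixels: a listed point, or the origin of a listed thing).
The state is a dict: "t": time; "joint_positions": joint angles; "joint_vel": joint speeds; "joint_efforts": joint torques, N m; "tool_pos": TCP position; "eef_rot": TCP orientation; "force": force on the tool from outside, world axes, zero at the start; "moment": the same for the moment, N m; "opening": opening from 0.0 (shut) to 1.0 (fully open); "finger_force": force on a finger pad.
Only numpy, scipy, OpenCV 4.12 (cv2) and the standard library are available. Lean on these libraries where they do the work, as an engineer would, in place of code of your own. Each camera call takes 0.05 s, during which the arm holds its last target. There are 200 camera calls.

## Working session

There is one attempt and no reset: what is moved stays moved. The work goes in short steps, Python scripts to look and compute and a tool call to move; the robot and the scene stay as the last step left them, time stands still between calls to the robot, and variables do not carry over. Pictures are saved under pics/ and viewed, at most 10 in all, crops included, and the job is handed in when it is done.

Besides the shell and the picture viewer there is one more tool, called as name(argument=value, ...), one argument or row to a line, values as JSON. servo_tool: Moves the arm, as the interface text tells. Its arguments: {"type":"object","properties":{"series":{"type":"array"},"claw":{"type":"number"},"grip_force":{"type":"number"}},"required":["series"]}

```bash
mkdir -p pics; ls; cat > h.py <<'E'
import numpy as np, cv2
from scipy.spatial.transform import Rotation as R
from workcell import *
def ray(s,px):
    K=np.array(s["intrinsics"]); d=np.linalg.inv(K)@[px[0],px[1],1.]
    d=np.array([d[0],-d[1],-d[2]]); a=np.array(s["attitude"])
    M=a if a.shape==(3,3) else R.from_quat(a).as_matrix()
    return np.array(s["xyz"]),M@d
def onz(s,px,z):
    o,d=ray(s,px); return o+d*(z-o[2])/d[2]
def proj(s,p):
    a=np.array(s["attitude"]); M=a if a.shape==(3,3) else R.from_quat(a).as_matrix()
    c=M.T@(np.array(p)-s["xyz"]); c=np.array([c[0],-c[1],-c[2]]); u=np.array(s["intrinsics"])@c; return u[:2]/u[2]
E
python3 - <<'E'
from h import *
print(observe(),tips_ahead)
ims=[]
Z=dict(stone_center=.0125,slot_end=.0305,slot_mouth=.0305,handle_grip=.136,trigger_grip=.135,pad_face=.034,oil_bottle=0,bowl=0,knife_block=0)
for c in ("scene","top"):
    s=snapshot(c); cv2.imwrite(f"pics/{c}0.png",s["image"]); print(c,s["xyz"],s["attitude"],s["intrinsics"])
    for n,z in Z.items():
        for r in landmark_of(n,c)[:5]: print(c,n,round(r["p"],2),np.round(r["pixel"]),np.round(onz(s,r["pixel"],z),3))
E
```

```text
pics
{'t': 0.0, 'joint_positions': array([-1.25948951,  0.61593186, -0.01262816,  1.4249346 ,  0.0080761 ,
        1.10338796, -0.04036474]), 'joint_vel': array([ 0.00191722, -0.00089545, -0.00068406,  0.0017154 , -0.00125406,
       -0.00043539,  0.00172114]), 'joint_efforts': array([ 2.57754109e-04, -4.69209838e+01,  2.59415964e-01, -1.71036494e+01,
        1.00956924e-02,  9.65998624e-03,  2.13227665e-06]), 'tool_pos': array([0.21515564, 0.61257187, 0.24411802]), 'eef_rot': array([ 1.68051603e-01,  9.85777334e-01, -1.28847584e-03, -2.14414922e-04]), 'force': array([-0.40682494,  0.22102773,  0.342032  ]), 'moment': array([-0.00678014,  0.00294474, -0.00396809]), 'finger_force': 0.0, 'opening': 0.9983421428724544} 0.014
scene [0.94139951 0.53459476 1.28361422] [0.09360495 0.2409383  0.89409848 0.36575232] [[495.75943135   0.         256.01308616]
 [  0.         495.75943135 189.5354004 ]
 [  0.           0.           1.        ]]
scene stone_center 0.91 [293. 184.] [0.346 0.067 0.012]
scene stone_center 0.7 [237. 127.] [ 0.321 -0.205  0.012]
scene stone_center 0.59 [238. 171.] [ 0.
[... 735 characters left out ...]
.39901284]
 [  0.           0.           1.        ]]
top stone_center 0.85 [295. 212.] [ 0.441 -0.085  0.012]
top stone_center 0.77 [247. 243.] [0.343 0.071 0.012]
top stone_center 0.55 [337. 253.] [ 0.306 -0.216  0.012]
top slot_end 0.75 [210. 156.] [0.624 0.187 0.03 ]
top handle_grip 0.77 [309. 145.] [ 0.635 -0.124  0.136]
top handle_grip 0.21 [134. 233.] [0.378 0.402 0.136]
top trigger_grip 0.64 [302. 140.] [ 0.652 -0.103  0.135]
top pad_face 0.55 [270. 152.] [ 0.633 -0.007  0.034]
top oil_bottle 0.63 [134. 159.] [0.62  0.439 0.   ]
top bowl 0.71 [379. 201.] [ 0.473 -0.359  0.   ]
top knife_block 0.83 [134. 230.] [0.388 0.438 0.   ]
top knife_block 0.55 [291. 216.] [ 0.428 -0.074  0.   ]
```

```bash
python3 - <<'E'
from h import *
s=snapshot("top")
cv2.imwrite("pics/top1.png",cv2.resize(s["image"][110:310,110:400],None,fx=2.7,fy=2.7,interpolation=cv2.INTER_CUBIC))
for c,z in (("top",.025),("scene",.025)):
    if c=="scene": s=snapshot(c)
    for r in cut_out("whetstone",c):
        m=r["mask"].astype(np.uint8); ct=max(cv2.findContours(m,0,2)[0],key=cv2.contourArea)
        P=np.array([onz(s,p[0],z)[:2] for p in ct],np.float32)*1000
        print(c,round(r["p"],2),r["pixel"],cv2.minAreaRect(P))
E
```

```text
top 0.88 [292.5, 214.0] ((431.9892883300781, -77.37813568115234), (151.95387268066406, 57.744712829589844), 74.16876983642578)
top 0.76 [245.3, 243.5] ((342.89105224609375, 76.49116516113281), (99.55598449707031, 35.387779235839844), 62.881202697753906)
top 0.64 [338.5, 252.4] ((307.8614501953125, -213.38514709472656), (100.08981323242188, 36.69721984863281), 85.44866943359375)
top 0.28 [264.5, 152.3] ((626.8136596679688, 4.68939208984375), (112.92948913574219, 408.77752685546875), 4.130042552947998)
scene 0.92 [237.1, 119.0] ((313.4026184082031, -205.30728149414062), (105.14961242675781, 41.98573303222656), 85.0764389038086)
scene 0.7 [298.5, 184.7] ((348.1582336425781, 83.24080657958984), (108.99254608154297, 43.573490142822266), 65.23503875732422)
scene 0.67 [238.8, 172.9] ((433.5204162597656, -72.2561264038086), (159.7074432373047, 61.83294677734375), 74.613037109375)
```

View pics/scene0.png

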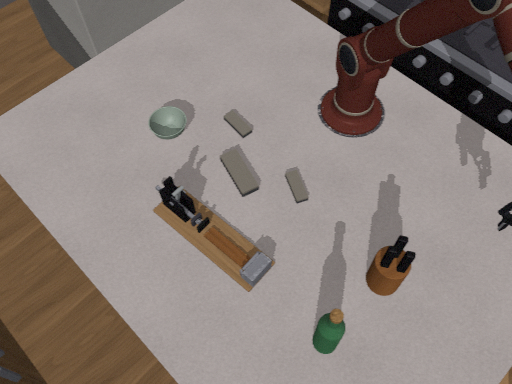

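View pics/top1.png

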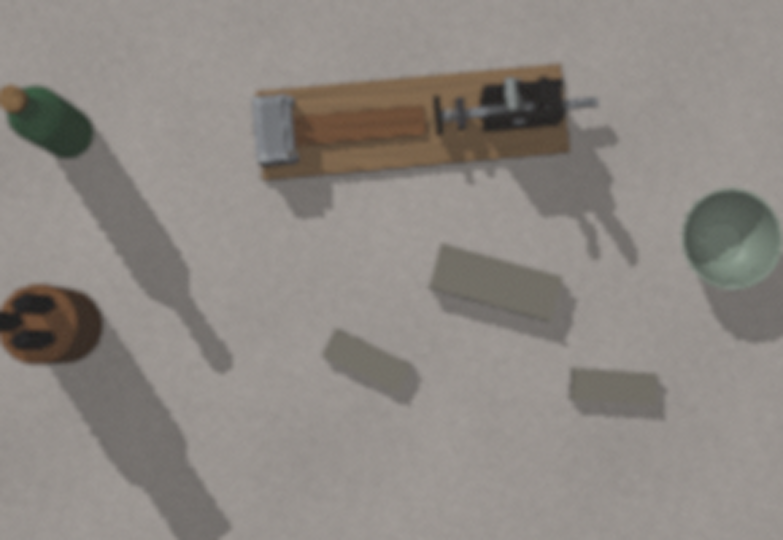

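Slabs, as scene pixels: (239,171), (238,123) and (297,185). The first measures 152 x 58 mm and the other two about 100 x 36 mm, so (239,171) is the whetstone. The holder has its slot at (257,266) and its trigger end at (172,190). Next I'll confirm the stone in an enlarged crop and fit the holder's axis.

```bash
python3 - <<'E'
from h import *
rois={"top":(110,190,190,335),"scene":(180,300,140,285)}
for c in ("top","scene"):
    s=snapshot(c); im=s["image"]; a,b,l,r=rois[c]
    hsv=cv2.cvtColor(im,cv2.COLOR_BGR2HSV); m=((hsv[...,1]>75)&(hsv[...,0]<25)).astype(np.uint8)
    k=np.zeros_like(m); k[a:b,l:r]=1; m=m*k
    m=cv2.morphologyEx(m,cv2.MORPH_OPEN,np.ones((2,2)))
    n,lab,st,_=cv2.connectedComponentsWithStats(m); m=(lab==1+st[1:,4].argmax()).astype(np.uint8)
    ys,xs=np.nonzero(m)
    P=np.array([onz(s,p,.010)[:2] for p in zip(xs,ys)],np.float32)*1000
    rc=cv2.minAreaRect(P); print(c,rc,np.round(cv2.boxPoints(rc)).tolist())
    if c=="scene":
        z=cv2.resize(im[100:300,140:320],None,fx=3,fy=3,interpolation=cv2.INTER_CUBIC); cv2.imwrite("pics/s2.png",z)
    for n in ("slot_end","slot_mouth","handle_grip","trigger_grip","pad_face"):
        zz=dict(slot_end=.0305,slot_mouth=.0305,handle_grip=.136,trigger_grip=.135,pad_face=.034)[n]
        for q in landmark_of(n,c)[:2]: print(n,round(q["p"],2),np.round(onz(s,q["pixel"],zz),3))
E
```

```text
top ((624.6842651367188, 13.6612548828125), (105.68232727050781, 366.25018310546875), 4.5589985847473145) [[557.0, 192.0], [587.0, -173.0], [692.0, -165.0], [663.0, 200.0]]
slot_end 0.74 [0.629 0.188 0.03 ]
slot_mouth 0.64 [0.624 0.173 0.03 ]
handle_grip 0.74 [ 0.628 -0.124  0.136]
trigger_grip 0.49 [ 0.648 -0.101  0.135]
pad_face 0.68 [0.617 0.192 0.034]
pad_face 0.63 [ 0.624 -0.005  0.034]
scene ((629.308349609375, 24.357574462890625), (110.06541442871094, 370.80206298828125), 4.548949241638184) [[560.0, 205.0], [589.0, -165.0], [699.0, -156.0], [669.0, 214.0]]
slot_end 0.94 [0.611 0.194 0.03 ]
slot_end 0.53 [ 0.483 -0.332  0.031]
slot_mouth 0.76 [0.612 0.169 0.03 ]
slot_mouth 0.37 [0.409 0.433 0.03 ]
handle_grip 0.96 [ 0.64  -0.124  0.136]
trigger_grip 0.68 [ 0.632 -0.103  0.135]
pad_face 0.67 [ 0.628 -0.01   0.034]
```

View pics/s2.png

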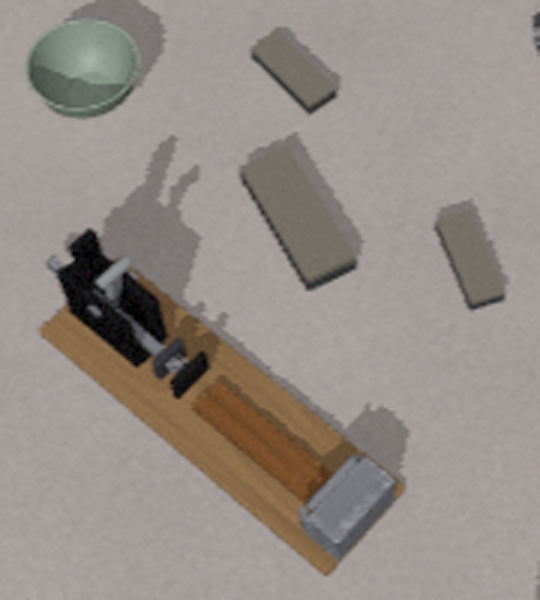

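The crop shows the big slab at (298,212) in the crop, clearly larger than the two small ones at (296,68) and (470,255). The holder lies with its slot at (350,500) and its handle and trigger at (100,280). Next I'll plan the approach.

```bash
cat > plan.py <<'E'
from h import *
def yaw(Rm): return np.degrees(np.arctan2(Rm[1,1],Rm[0,1]))
def plan(wps):
    """wps: (x,y,z, yaw deg of tool y, rows), straight down; prints rows"""
    o=observe(); p=np.array(o["tool_pos"]); Rm=R.from_quat(o["eef_rot"]); out=[]
    print("t",round(o["t"],2),"at",np.round(p,4),"yaw",round(yaw(Rm.as_matrix()),2),"F",np.round(o["force"],1),"tilt",np.round(Rm.as_matrix()[:2,2],3),"open",round(o["opening"],3))
    for x,y,z,w,n in wps:
        for i in range(n):
            k=n-i; d=(np.array([x,y,z])-p)/k
            dw=(w-yaw(Rm.as_matrix())+180)%360-180
            t=np.round(Rm.inv().apply(d)*1000,1); a=round(-dw/k,2)
            out.append([[float(v) for v in t],[0,0,float(a)]])
            p=p+Rm.apply(t/1000); Rm=Rm*R.from_rotvec([0,0,np.radians(a)])
    for i in range(0,len(out),8): print(out[i:i+8])
E
python3 -c "
from plan import *
plan([(.2152,.6126,.36,70.66,3),(.46,.2,.36,20,11),(.4325,-.0755,.33,-15.7,6),(.4325,-.0755,.15,-15.7,4)])"
```

```text
t 1.8 at [0.2154 0.6133 0.2453] yaw 70.64 F [-0.6 -0.7  0.7] tilt [-0. -0.] open 1.003
[[[-0.0, -0.2, -38.2], [0, 0, -0.01]], [[-0.0, -0.2, -38.3], [0, 0, -0.0]], [[-0.0, -0.3, -38.2], [0, 0, -0.01]], [[-33.4, -28.0, -0.0], [0, 0, 4.61]], [[-35.6, -25.2, -0.0], [0, 0, 4.61]], [[-37.5, -22.3, -0.0], [0, 0, 4.6]], [[-39.1, -19.2, -0.0], [0, 0, 4.61]], [[-40.6, -16.0, -0.0], [0, 0, 4.6]]]
[[[-41.7, -12.7, -0.0], [0, 0, 4.61]], [[-42.6, -9.3, -0.0], [0, 0, 4.6]], [[-43.2, -5.9, -0.0], [0, 0, 4.61]], [[-43.6, -2.4, -0.0], [0, 0, 4.6]], [[-43.6, 1.1, -0.0], [0, 0, 4.61]], [[-43.4, 4.6, -0.0], [0, 0, 4.6]], [[-41.6, -20.0, 5.0], [0, 0, 5.95]], [[-43.4, -15.6, 5.0], [0, 0, 5.95]]]
[[[-44.8, -11.0, 5.0], [0, 0, 5.95]], [[-45.7, -6.3, 5.0], [0, 0, 5.95]], [[-46.2, -1.6, 5.0], [0, 0, 5.95]], [[-46.0, 3.3, 5.0], [0, 0, 5.95]], [[-0.0, -0.0, 45.0], [0, 0, 0.0]], [[-0.0, -0.0, 45.0], [0, 0, 0.0]], [[-0.0, -0.0, 45.0], [0, 0, 0.0]], [[-0.0, -0.0, 45.0], [0, 0, 0.0]]]
```

servo_tool(
  series=[
    [[0,0,-38],[0,0,0]],
    [[0,0,-38],[0,0,0]],
    [[0,0,-38],[0,0,0]],
    [[-33.4,-28,0],[0,0,4.6]],
    [[-35.6,-25.2,0],[0,0,4.6]],
    [[-37.5,-22.3,0],[0,0,4.6]],
    [[-39.1,-19.2,0],[0,0,4.6]],
    [[-40.6,-16,0],[0,0,4.6]],
  ],
  claw=1,
)

```text
t: 2.6
tool_pos: [0.3274, 0.4241, 0.3596]
eef_rot: [0.363, 0.932, 0.0, 0.0]
force: [1.2, 0.6, 0.4]
opening: 1.0
finger_force: 0.0
```

servo_tool(
  series=[
    [[-41.7,-12.7,0],[0,0,4.6]],
    [[-42.6,-9.3,0],[0,0,4.6]],
    [[-43.2,-5.9,0],[0,0,4.6]],
    [[-43.6,-2.4,0],[0,0,4.6]],
    [[-43.6,1.1,0],[0,0,4.6]],
    [[-43.4,4.6,0],[0,0,4.6]],
    [[-41.6,-20,5],[0,0,6]],
    [[-43.4,-15.6,5],[0,0,6]],
  ],
)

```text
t: 3.4
tool_pos: [0.4516, 0.1071, 0.3493]
eef_rot: [0.657, 0.753, 0.0, 0.0]
force: [0.2, 0.1, -0.6]
opening: 1.0
finger_force: 0.0
```

servo_tool(
  series=[
    [[-44.8,-11,5],[0,0,6]],
    [[-45.7,-6.3,5],[0,0,6]],
    [[-46.2,-1.6,5],[0,0,6]],
    [[-46,3.3,5],[0,0,6]],
    [[0,0,45],[0,0,0]],
    [[0,0,45],[0,0,0]],
    [[0,0,45],[0,0,0]],
    [[0,0,40],[0,0,0]],
  ],
)

```text
t: 4.2
tool_pos: [0.4324, -0.0746, 0.1528]
eef_rot: [0.798, 0.602, 0.0, 0.0]
force: [0.1, -0.7, -0.1]
opening: 1.004
finger_force: 0.0
```

```bash
python3 -c "
from plan import *
plan([(.4325,-.0755,.018,-15.7,6),(.4325,-.0755,.018,-15.7,2)])"
```

```text
t 4.2 at [ 0.4324 -0.0746  0.1528] yaw -15.94 F [ 0.1 -0.7 -0.1] tilt [ 0. -0.] open 1.004
[[[-0.1, 0.1, 22.5], [0, 0, -0.04]], [[-0.2, 0.0, 22.5], [0, 0, -0.04]], [[-0.1, 0.1, 22.5], [0, 0, -0.04]], [[-0.2, 0.0, 22.4], [0, 0, -0.04]], [[-0.1, 0.1, 22.5], [0, 0, -0.04]], [[-0.2, 0.0, 22.4], [0, 0, -0.04]], [[0.0, 0.0, 0.0], [0, 0, 0.0]], [[0.0, 0.0, 0.0], [0, 0, 0.0]]]
```

servo_tool(
  series=[
    [[0,0,30],[0,0,0]],
    [[0,0,30],[0,0,0]],
    [[0,0,30],[0,0,0]],
    [[0,0,25],[0,0,0]],
    [[0,0,15],[0,0,0]],
    [[-0.5,0,5],[0,0,0]],
    [[0,0,0],[0,0,0]],
    [[0,0,0],[0,0,0]],
  ],
)

```text
t: 5.0
tool_pos: [0.433, -0.0754, 0.02]
eef_rot: [0.798, 0.602, 0.0, 0.001]
force: [-0.2, -1.1, -0.1]
opening: 0.999
finger_force: 0.0
```

servo_tool(
  series=[
    [[0,0,0],[0,0,0]],
    [[0,0,0],[0,0,0]],
    [[0,0,0],[0,0,0]],
    [[0,0,0],[0,0,0]],
    [[0,0,0],[0,0,0]],
    [[0,0,0],[0,0,0]],
    [[0,0,0],[0,0,0]],
    [[0,0,0],[0,0,0]],
  ],
  claw=0.4,
  grip_force=60,
)

```text
t: 5.8
tool_pos: [0.4326, -0.075, 0.0203]
eef_rot: [0.798, 0.602, 0.001, 0.0]
force: [-0.9, 0.3, 6.0]
opening: 0.626
finger_force: 63.2
```

servo_tool(
  series=[
    [[0,0,-10],[0,0,0]],
    [[0,0,-20],[0,0,0]],
    [[0,0,-30],[0,0,0]],
    [[0,0,-30],[0,0,0]],
    [[0,0,-20],[0,0,0]],
    [[0,0,0],[0,0,0]],
    [[0,0,0],[0,0,0]],
    [[0,0,0],[0,0,0]],
  ],
)

```text
t: 6.6
tool_pos: [0.4311, -0.0747, 0.1282]
eef_rot: [0.798, 0.602, -0.001, -0.001]
force: [-0.5, 1.0, -4.8]
opening: 0.629
finger_force: 65.8
```

```bash
python3 - <<'E'
from plan import *
o=observe(); T=np.array(o["tool_pos"]); Rm=R.from_quat(o["eef_rot"]).as_matrix()
print(T,o["opening"],o["force"])
# stone pose while held: bottom z ~ T-.018 -> top plane T+.007, measure centre offset along tool x
for c in ("top","scene"):
    s=snapshot(c); cv2.imwrite(f"pics/held_{c}.png",s["image"])
    for r in cut_out("whetstone",c):
        m=r["mask"].astype(np.uint8); ct=max(cv2.findContours(m,0,2)[0],key=cv2.contourArea)
        P=np.array([onz(s,p[0],T[2]+.007)[:2] for p in ct],np.float32)*1000
        print(c,round(r["p"],2),r["pixel"],cv2.minAreaRect(P))
    for n in ("stone_center",):
        for q in landmark_of(n,c)[:3]: print(n,round(q["p"],2),(onz(s,q["pixel"],T[2]-.0055)-T)@Rm)
s=snapshot("scene")
cv2.imwrite("pics/held.png",cv2.resize(s["image"][80:300,130:330],None,fx=2.7,fy=2.7,interpolation=cv2.INTER_CUBIC))
E
```

```text
[ 0.43112273 -0.07468393  0.12822751] 0.6293505731422436 [-0.53237694  0.96433618 -4.84604793]
top 0.88 [245.4, 244.3] ((344.57318115234375, 74.76771545410156), (89.38224792480469, 35.80495071411133), 64.0946044921875)
top 0.55 [338.9, 251.0] ((311.5098876953125, -198.2647705078125), (95.86410522460938, 39.60837936401367), 85.90477752685547)
top 0.45 [272.6, 209.4] ((446.54266357421875, -18.849573135375977), (29.45370864868164, 56.587772369384766), 73.20623016357422)
stone_center 0.59 [-0.14663645 -0.08562818  0.00581365]
stone_center 0.53 [ 0.11986736 -0.11955536  0.00584875]
scene 0.87 [295.1, 184.6] ((401.4956359863281, 122.212890625), (97.91622924804688, 36.971885681152344), 63.8399658203125)
scene 0.79 [242.9, 159.6] ((443.87884521484375, -44.416587829589844), (108.97908020019531, 59.370052337646484), 74.74298095703125)
stone_center 0.78 [ 0.16894377 -0.08906465  0.00573794]
stone_center 0.67 [-0.01474157  0.00524073  0.00548735]
```

View pics/held.png

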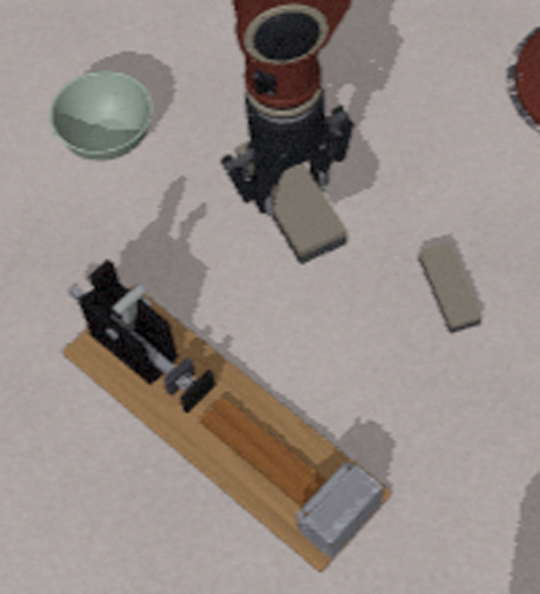

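The picture shows the right stone held in the gripper at (310,215) in the crop. The holder has not moved. Next I'll carry the stone above the bed.

```bash
python3 -c "
from plan import *
plan([(.6237,.075,.15,4.55,6),(.6237,.075,.09,4.55,2)])"
```

```text
t 6.95 at [ 0.4321 -0.0753  0.1289] yaw -15.97 F [ 0.1  0.6 -4.8] tilt [-0.001 -0.   ] open 0.628
[[[32.9, 23.8, -3.6], [0, 0, -3.42]], [[31.4, 25.7, -3.5], [0, 0, -3.42]], [[29.8, 27.6, -3.6], [0, 0, -3.42]], [[28.1, 29.3, -3.5], [0, 0, -3.42]], [[26.3, 30.9, -3.6], [0, 0, -3.42]], [[24.4, 32.4, -3.5], [0, 0, -3.42]], [[-0.0, 0.0, 30.0], [0, 0, 0.0]], [[-0.0, 0.0, 30.0], [0, 0, 0.0]]]
```

servo_tool(
  series=[
    [[33,23.8,-3.5],[0,0,-3.4]],
    [[31.4,25.7,-3.5],[0,0,-3.4]],
    [[29.8,27.6,-3.5],[0,0,-3.4]],
    [[28.1,29.3,-3.5],[0,0,-3.4]],
    [[26.3,30.9,-3.5],[0,0,-3.4]],
    [[24.4,32.4,-3.5],[0,0,-3.4]],
    [[0,0,30],[0,0,0]],
    [[0,0,30],[0,0,0]],
  ],
)

```text
t: 7.75
tool_pos: [0.6254, 0.0769, 0.0896]
eef_rot: [0.678, 0.735, 0.001, 0.0]
force: [-1.0, -0.4, -4.4]
opening: 0.626
finger_force: 65.7
```

```bash
python3 - <<'E'
from plan import *
plan([(.6237,.075,.06,4.55,8)])
o=observe(); T=np.array(o["tool_pos"]); Rm=R.from_quat(o["eef_rot"]).as_matrix()
u=np.array([-.0794,.9968,0]); w=np.array([.9968,.0794,0])
s=snapshot("scene"); im=cv2.resize(s["image"],None,fx=4,fy=4,interpolation=cv2.INTER_CUBIC)
def dot(p,c): 
    q=proj(s,p)*4+1.5; cv2.circle(im,tuple(int(v) for v in np.round(q)),3,c,-1)
# stone top corners expected
C=T+[0,0,.0047]
for a in (-75,75):
  for b in (-27.5,27.5): dot(C+u*a/1000+w*b/1000,(0,0,255))
E_=np.array([.615,.193,0])
for a in (0,-24):
  for b in (-29,29): dot(E_+u*a/1000+w*b/1000+[0,0,.055],(255,0,0))
for a in (-190,-40):
  for b in (-18,18): dot(E_+u*a/1000+w*b/1000+[0,0,.018],(0,255,0))
dot(E_-.322*u+[0,0,.154],(0,255,255)); dot(E_-.286*u+[0,0,.135],(255,0,255))
for b in (-22,22): dot(E_-.201*u+w*b/1000+[0,0,.05],(255,255,0))
cv2.imwrite("pics/ov.png",im[660:1200,520:1140])
E
```

```text
t 7.75 at [0.6254 0.0769 0.0896] yaw 4.62 F [-1.  -0.4 -4.4] tilt [0.002 0.001] open 0.626
[[[-0.2, -0.2, 3.7], [0, 0, 0.01]], [[-0.2, -0.2, 3.7], [0, 0, 0.01]], [[-0.2, -0.2, 3.7], [0, 0, 0.01]], [[-0.2, -0.3, 3.7], [0, 0, 0.01]], [[-0.3, -0.2, 3.7], [0, 0, 0.01]], [[-0.2, -0.3, 3.7], [0, 0, 0.01]], [[-0.3, -0.2, 3.7], [0, 0, 0.01]], [[-0.2, -0.3, 3.7], [0, 0, 0.0]]]
```

View pics/ov.png

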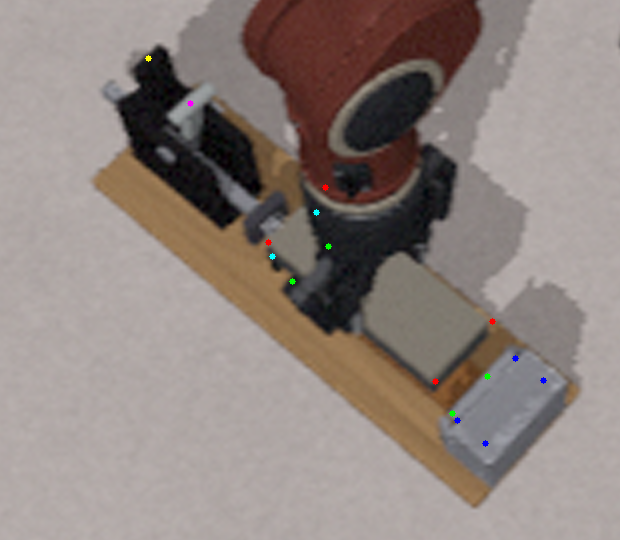

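The overlay agrees with the picture. The stone's front corners are at (435,382) and (490,323), the slot's front edge is centred near (486,388), and the crossbar is at (192,104). The stone sits between the pad and the lips, so I'll lower it.

servo_tool(
  series=[
    [[0,-0.4,15],[0,0,0]],
    [[0,-0.4,15],[0,0,0]],
    [[0,-0.2,10],[0,0,0]],
    [[0,0,4],[0,0,0]],
    [[0,0,2],[0,0,0]],
    [[0,0,2],[0,0,0]],
    [[0,0,1],[0,0,0]],
    [[0,0,0],[0,0,0]],
  ],
)

```text
t: 8.6
tool_pos: [0.6233, 0.0751, 0.0417]
eef_rot: [0.679, 0.734, 0.0, 0.0]
force: [1.4, 0.8, -4.7]
opening: 0.628
finger_force: 65.8
```

```bash
python3 -c "
from plan import *
plan([(.6237,.075,.0385,4.55,8)])"
```

```text
t 8.6 at [0.6233 0.0751 0.0417] yaw 4.45 F [ 1.4  0.8 -4.7] tilt [0.001 0.   ] open 0.628
[[[-0.0, 0.0, 0.4], [0, 0, -0.01]], [[-0.0, 0.1, 0.4], [0, 0, -0.01]], [[-0.0, 0.0, 0.4], [0, 0, -0.01]], [[-0.0, 0.1, 0.4], [0, 0, -0.01]], [[-0.0, 0.0, 0.4], [0, 0, -0.01]], [[-0.0, 0.1, 0.4], [0, 0, -0.02]], [[-0.1, 0.0, 0.4], [0, 0, -0.01]], [[-0.0, 0.1, 0.4], [0, 0, -0.02]]]
```

servo_tool(
  series=[
    [[0,0.4,0.7],[0,0,0]],
    [[0,0,0.7],[0,0,0]],
    [[0,0,0.7],[0,0,0]],
    [[0,0,0.5],[0,0,0]],
    [[0,0,0.3],[0,0,0]],
    [[0,0,0],[0,0,0]],
    [[0,0,0],[0,0,0]],
    [[0,0,0],[0,0,0]],
  ],
)

```text
t: 9.4
tool_pos: [0.6234, 0.0751, 0.0385]
eef_rot: [0.679, 0.734, 0.0, -0.0]
force: [-0.9, 0.3, -3.3]
opening: 0.626
finger_force: 66.0
```

servo_tool(
  series=[
    [[3,0,0.5],[0,0,0]],
    [[4,0,0],[0,0,0]],
    [[4,0,0],[0,0,0]],
    [[4,0,0],[0,0,0]],
    [[3,0,0],[0,0,0]],
    [[2,0,0],[0,0,0]],
    [[0,0,0],[0,0,0]],
    [[0,0,0],[0,0,0]],
  ],
)

```text
t: 10.2
tool_pos: [0.6225, 0.095, 0.0384]
eef_rot: [0.679, 0.734, 0.0, 0.0]
force: [0.9, -2.8, 2.8]
opening: 0.626
finger_force: 66.8
```

```bash
python3 -c "
from plan import *
o=observe();print(o['force'],o['moment'])
plan([(.618,.118,.0385,4.55,8)])"
```

```text
[ 0.92425635 -2.75776225  2.76101787] [-0.67083247  0.00586214  0.0721724 ]
t 10.2 at [0.6225 0.095  0.0384] yaw 4.46 F [ 0.9 -2.8  2.8] tilt [0.001 0.   ] open 0.626
[[[2.9, -0.3, -0.0], [0, 0, -0.01]], [[2.9, -0.3, -0.0], [0, 0, -0.01]], [[2.9, -0.3, -0.0], [0, 0, -0.01]], [[2.9, -0.4, -0.0], [0, 0, -0.01]], [[2.9, -0.3, -0.0], [0, 0, -0.01]], [[2.9, -0.4, -0.0], [0, 0, -0.01]], [[2.9, -0.3, -0.0], [0, 0, -0.01]], [[3.0, -0.4, -0.1], [0, 0, -0.02]]]
```

servo_tool(
  series=[
    [[2,0,0],[0,0,0]],
    [[2,0,0],[0,0,0]],
    [[2,0,0],[0,0,0]],
    [[2,0,0],[0,0,0]],
    [[2,0,0],[0,0,0]],
    [[2,0,0],[0,0,0]],
    [[2,0,0],[0,0,0]],
    [[1,0,0],[0,0,0]],
  ],
)

```text
t: 11.0
tool_pos: [0.6213, 0.1084, 0.0385]
eef_rot: [0.68, 0.734, -0.0, 0.001]
force: [-0.3, -5.8, 4.6]
opening: 0.625
finger_force: 66.9
```

```bash
python3 -c "
from plan import *
o=observe();print(o['force'],o['moment'])
plan([(.618,.118,.0385,4.55,8)])"
```

```text
[-0.31861028 -5.76801094  4.64867428] [-1.06667468 -0.03783972  0.02096606]
t 11.0 at [0.6213 0.1084 0.0385] yaw 4.36 F [-0.3 -5.8  4.6] tilt [ 0.001 -0.002] open 0.625
[[[1.2, -0.3, -0.0], [0, 0, -0.02]], [[1.2, -0.3, -0.0], [0, 0, -0.02]], [[1.2, -0.3, -0.0], [0, 0, -0.02]], [[1.2, -0.3, -0.0], [0, 0, -0.03]], [[1.3, -0.3, -0.0], [0, 0, -0.02]], [[1.2, -0.4, -0.0], [0, 0, -0.03]], [[1.3, -0.3, -0.0], [0, 0, -0.02]], [[1.2, -0.4, -0.1], [0, 0, -0.03]]]
```

servo_tool(
  series=[
    [[1.5,0,0],[0,0,0]],
    [[1.5,0,0],[0,0,0]],
    [[1.5,0,0],[0,0,0]],
    [[1.5,0,0],[0,0,0]],
    [[1.5,0,0],[0,0,0]],
    [[1,0,0],[0,0,0]],
    [[0,0,0],[0,0,0]],
    [[0,0,0],[0,0,0]],
  ],
)

```text
t: 11.8
tool_pos: [0.6207, 0.117, 0.0385]
eef_rot: [0.68, 0.734, -0.0, 0.001]
force: [0.7, -5.7, 4.1]
opening: 0.631
finger_force: 66.9
```

```bash
python3 -c "
from plan import *
o=observe();print(o['force'],o['moment'])
plan([(.618,.118,.0385,4.55,8)])"
```

```text
[ 0.66833207 -5.71892545  4.07407931] [-1.02883926 -0.02716347 -0.0030783 ]
t 11.8 at [0.6207 0.117  0.0385] yaw 4.37 F [ 0.7 -5.7  4.1] tilt [ 0.001 -0.002] open 0.631
[[[0.2, -0.3, -0.0], [0, 0, -0.02]], [[0.2, -0.3, -0.0], [0, 0, -0.02]], [[0.1, -0.3, -0.0], [0, 0, -0.02]], [[0.2, -0.3, -0.0], [0, 0, -0.02]], [[0.1, -0.4, -0.0], [0, 0, -0.03]], [[0.2, -0.3, -0.0], [0, 0, -0.02]], [[0.1, -0.4, -0.0], [0, 0, -0.03]], [[0.2, -0.3, -0.0], [0, 0, -0.02]]]
```

Still sliding freely, with only friction of about 5.7 N. I'll keep pushing until it reaches the end wall.

servo_tool(
  series=[
    [[1,0,0],[0,0,0]],
    [[1,0,0],[0,0,0]],
    [[1,0,0],[0,0,0]],
    [[1,0,0],[0,0,0]],
    [[1,0,0],[0,0,0]],
    [[1,0,0],[0,0,0]],
    [[0,0,0],[0,0,0]],
    [[0,0,0],[0,0,0]],
  ],
)

```text
t: 12.6
tool_pos: [0.6203, 0.1211, 0.0384]
eef_rot: [0.68, 0.733, -0.001, 0.002]
force: [0.8, -7.1, 4.2]
opening: 0.629
finger_force: 66.9
```

```bash
python3 -c "
from plan import *
o=observe();print(o['force'],o['moment'])
plan([(.618,.118,.0385,4.55,8)])"
```

```text
[ 0.8428643  -7.10860145  4.24055393] [-1.41119558 -0.16642603  0.09270652]
t 12.6 at [0.6203 0.1211 0.0384] yaw 4.34 F [ 0.8 -7.1  4.2] tilt [ 0.001 -0.004] open 0.629
[[[-0.4, -0.3, -0.0], [0, 0, -0.03]], [[-0.4, -0.3, -0.0], [0, 0, -0.03]], [[-0.4, -0.3, -0.0], [0, 0, -0.03]], [[-0.3, -0.3, -0.0], [0, 0, -0.02]], [[-0.4, -0.3, -0.0], [0, 0, -0.03]], [[-0.3, -0.4, -0.0], [0, 0, -0.02]], [[-0.4, -0.3, -0.0], [0, 0, -0.03]], [[-0.3, -0.4, -0.1], [0, 0, -0.02]]]
```

servo_tool(
  series=[
    [[1,0,0],[0,0,0]],
    [[1,0,0],[0,0,0]],
    [[1,0,0],[0,0,0]],
    [[1,0,0],[0,0,0]],
    [[1,0,0],[0,0,0]],
    [[1,0,0],[0,0,0]],
    [[0,0,0],[0,0,0]],
    [[0,0,0],[0,0,0]],
  ],
)

```text
t: 13.4
tool_pos: [0.6203, 0.1212, 0.0385]
eef_rot: [0.68, 0.733, -0.004, 0.005]
force: [1.0, -14.3, 3.5]
opening: 0.627
finger_force: 66.8
```

```bash
python3 - <<'E'
from plan import *
o=observe();print(o['force'],o['moment'])
plan([(.618,.118,.0385,4.55,8)])
s=snapshot("scene"); cv2.imwrite("pics/seat.png",cv2.resize(s["image"][160:300,130:285],None,fx=4,fy=4,interpolation=cv2.INTER_CUBIC))
E
```

```text
[  0.98384778 -14.32315673   3.50308595] [-2.72276789 -0.1794633   0.48446817]
t 13.4 at [0.6203 0.1212 0.0385] yaw 4.24 F [  1.  -14.3   3.5] tilt [ 0.002 -0.012] open 0.627
[[[-0.4, -0.3, 0.0], [0, 0, -0.04]], [[-0.4, -0.3, 0.0], [0, 0, -0.04]], [[-0.4, -0.3, 0.0], [0, 0, -0.04]], [[-0.4, -0.3, 0.0], [0, 0, -0.04]], [[-0.4, -0.3, 0.0], [0, 0, -0.04]], [[-0.4, -0.4, 0.0], [0, 0, -0.04]], [[-0.3, -0.3, 0.0], [0, 0, -0.03]], [[-0.4, -0.4, 0.0], [0, 0, -0.04]]]
```

View pics/seat.png

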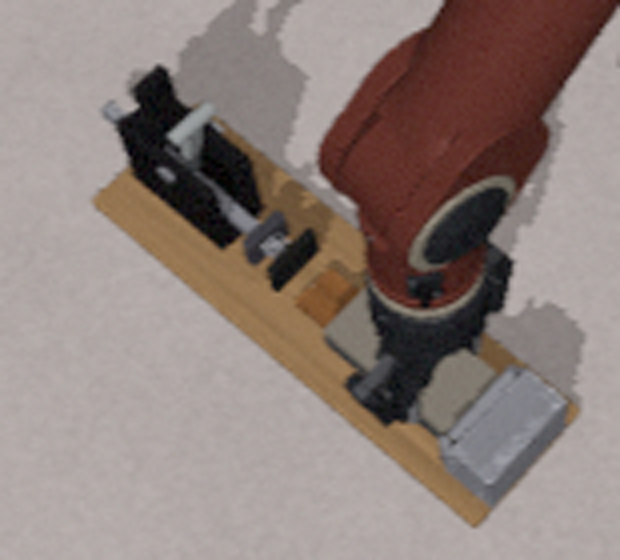

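The picture shows the stone's front under the bridge at (460,400) in the crop. The stop is hard at y = 0.121 with 14 N, after 46 mm of travel, so the stone is home. I'll release it while still leaning on it, then lift clear.

servo_tool(
  series=[
    [[0,0,0],[0,0,0]],
    [[0,0,0],[0,0,0]],
    [[0,0,0],[0,0,0]],
    [[0,0,0],[0,0,0]],
    [[0,0,-10],[0,0,0]],
    [[0,0,-30],[0,0,0]],
    [[0,0,-45],[0,0,0]],
    [[0,0,-45],[0,0,0]],
  ],
  claw=1,
)

```text
t: 14.25
tool_pos: [0.6187, 0.1308, 0.1695]
eef_rot: [0.679, 0.734, -0.0, -0.0]
force: [0.6, -0.3, 0.6]
opening: 1.004
finger_force: 0.0
```

```bash
python3 - <<'E'
from plan import *
print(observe()["joint_positions"])
plan([(.62,.10,.26,-15,3),(.6393,-.117,.25,-85.45,9),(.6393,-.117,.19,-85.45,4)])
E
```

```text
[-0.47631722  0.69195771  0.40468964  1.57710119 -0.31682207  0.93907932
  0.11162098]
t 14.25 at [0.6187 0.1308 0.1695] yaw 4.46 F [ 0.6 -0.3  0.6] tilt [-0.001  0.   ] open 1.004
[[[-10.3, -0.4, -30.2], [0, 0, 6.49]], [[-10.2, 0.8, -30.1], [0, 0, 6.49]], [[-10.1, 1.9, -30.2], [0, 0, 6.48]], [[-22.7, 8.3, 1.1], [0, 0, 7.83]], [[-21.4, 11.3, 1.1], [0, 0, 7.83]], [[-19.6, 14.1, 1.1], [0, 0, 7.83]], [[-17.5, 16.7, 1.1], [0, 0, 7.83]], [[-15.1, 18.9, 1.1], [0, 0, 7.83]]]
[[[-12.4, 20.8, 1.1], [0, 0, 7.83]], [[-9.4, 22.3, 1.1], [0, 0, 7.82]], [[-6.3, 23.4, 1.2], [0, 0, 7.83]], [[-3.1, 24.1, 1.1], [0, 0, 7.82]], [[0.0, -0.0, 15.0], [0, 0, 0.0]], [[0.0, -0.0, 15.0], [0, 0, 0.0]], [[0.0, -0.0, 15.0], [0, 0, 0.0]], [[0.1, -0.0, 15.0], [0, 0, 0.0]]]
```

servo_tool(
  series=[
    [[-10.3,-0.4,-30],[0,0,6.5]],
    [[-10.2,0.8,-30],[0,0,6.5]],
    [[-10.1,1.9,-30],[0,0,6.5]],
    [[-22.7,8.3,1],[0,0,7.8]],
    [[-21.4,11.3,1],[0,0,7.8]],
    [[-19.6,14.1,1],[0,0,7.8]],
    [[-17.5,16.7,1],[0,0,7.8]],
    [[-15.1,18.9,1],[0,0,7.8]],
  ],
)

```text
t: 15.05
tool_pos: [0.631, -0.0211, 0.2537]
eef_rot: [0.952, 0.306, 0.001, -0.0]
force: [-0.7, 0.5, -0.9]
opening: 1.0
finger_force: 0.0
```

servo_tool(
  series=[
    [[-12.4,20.8,1],[0,0,7.8]],
    [[-9.4,22.3,1],[0,0,7.8]],
    [[-6.3,23.4,1],[0,0,7.8]],
    [[-3.1,24.1,1],[0,0,7.8]],
    [[0,0,15],[0,0,0]],
    [[0,0,15],[0,0,0]],
    [[0,0,10],[0,0,0]],
    [[0,0,0],[0,0,0]],
  ],
)

```text
t: 15.85
tool_pos: [0.6391, -0.1145, 0.2063]
eef_rot: [0.999, 0.043, -0.002, -0.002]
force: [1.0, -0.1, -0.3]
opening: 1.001
finger_force: 0.0
```

```bash
python3 - <<'E'
from plan import *
plan([(.6393,-.117,.131,-85.45,8)])
u=np.array([-.0794,.9968,0]); w=np.array([.9968,.0794,0]); E_=np.array([.6143,.196,0]); dh={}
for c in ("scene","top"):
    s=snapshot(c); cv2.imwrite(f"pics/ref_{c}.png",s["image"])
    for n,z in (("stone_center",.0305),("handle_grip",.136),("trigger_grip",.135),("pad_face",.034)):
        for q in landmark_of(n,c)[:3]:
            p=onz(s,q["pixel"],z)-E_; print(c,n,round(q["p"],2),"along",np.round(p@u*1000,1),"across",np.round(p@w*1000,1))
    if c=="scene":
        im=cv2.resize(s["image"],None,fx=4,fy=4,interpolation=cv2.INTER_CUBIC)
        def dot(p,c):
            q=proj(s,p)*4+1.5; cv2.circle(im,tuple(int(v) for v in np.round(q)),3,c,-1)
        for a in (-150,-24):
            for b in (-27.5,27.5): dot(E_+u*a/1000+w*b/1000+[0,0,.043],(0,0,255))
        dot(E_-.322*u+[0,0,.154],(0,255,255)); dot(E_-.286*u+[0,0,.135],(255,0,255))
        for b in (-22,22): dot(E_-.201*u+w*b/1000+[0,0,.05],(255,255,0))
        cv2.imwrite("pics/ov2.png",im[660:1200,520:1140])
E
```

```text
t 15.85 at [ 0.6391 -0.1145  0.2063] yaw -85.07 F [ 1.  -0.1 -0.3] tilt [-0.004  0.003] open 1.001
[[[0.0, 0.3, 9.4], [0, 0, 0.05]], [[0.0, 0.3, 9.4], [0, 0, 0.05]], [[0.0, 0.4, 9.4], [0, 0, 0.05]], [[0.1, 0.3, 9.4], [0, 0, 0.05]], [[0.1, 0.4, 9.4], [0, 0, 0.04]], [[0.0, 0.3, 9.4], [0, 0, 0.05]], [[0.1, 0.4, 9.4], [0, 0, 0.04]], [[0.0, 0.3, 9.5], [0, 0, 0.05]]]
scene stone_center 0.94 along -85.2 across -1.0
scene stone_center 0.9 along -383.1 across -327.0
scene stone_center 0.59 along -98.5 across -272.7
scene trigger_grip 0.63 along -295.5 across 2.4
top stone_center 0.88 along -77.7 across 11.8
top stone_center 0.87 along -379.8 across -349.5
top handle_grip 0.98 along -329.1 across -4.2
```

View pics/ov2.png

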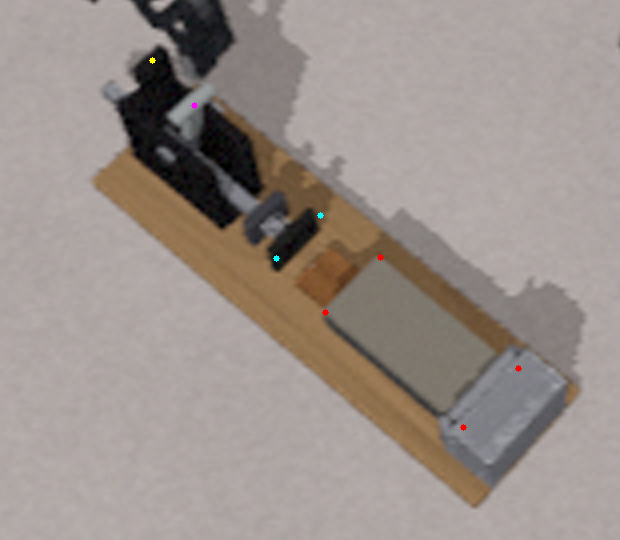

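The overlay shows the stone seated on the bed: its rear corners at (327,312) and (379,260) match the prediction for a seated stone. The pad is at (295,238) and the crossbar at (192,105). I'll descend around the handle and crossbar and make the first squeeze.

servo_tool(
  series=[
    [[0,0.5,15],[0,0,0.1]],
    [[0,0.5,15],[0,0,0.1]],
    [[0,0.5,15],[0,0,0.1]],
    [[0,0.5,15],[0,0,0.1]],
    [[0,0.5,10],[0,0,0]],
    [[0,0,5.3],[0,0,0]],
    [[0,0,0],[0,0,0]],
    [[0,0,0],[0,0,0]],
  ],
)

```text
t: 17.15
tool_pos: [0.6405, -0.1201, 0.134]
eef_rot: [0.999, 0.038, 0.0, 0.0]
force: [0.6, 0.1, -0.2]
opening: 1.003
finger_force: 0.0
```

servo_tool(
  series=[
    [[0,0,0],[0,0,0]],
    [[0,0,0],[0,0,0]],
    [[0,0,0],[0,0,0]],
    [[0,0,0],[0,0,0]],
    [[0,0,0],[0,0,0]],
    [[0,0,0],[0,0,0]],
    [[0,0,0],[0,0,0]],
    [[0,0,0],[0,0,0]],
  ],
  claw=0.25,
  grip_force=35,
)

```text
t: 17.95
tool_pos: [0.6417, -0.1207, 0.1364]
eef_rot: [0.999, 0.038, 0.002, 0.001]
force: [0.9, -1.4, 6.7]
opening: 0.316
finger_force: 37.5
```

```bash
cat > look.py <<'E'
from plan import *
import sys
tag=sys.argv[1]
o=observe(); print("t",round(o["t"],2),np.round(o["tool_pos"],4),np.round(o["force"],1),"open mm",round(o["opening"]*85,1),"ff",round(o["finger_force"],1))
u=np.array([-.0794,.9968,0]); w=np.array([.9968,.0794,0]); E_=np.array([.6143,.196,0])
s=snapshot("scene"); im=s["image"]; cv2.imwrite(f"pics/raw_{tag}.png",im)
for q in landmark_of("pad_face","scene")[:2]:
    p=onz(s,q["pixel"],.034)-E_; print("pad",round(q["p"],2),np.round(p@u*1000,1),np.round(p@w*1000,1))
# rectify along axis at z=.034: profile of along vs across, 0.5 mm/px -> x from -400 to -100 mm, across -30..30
ref=cv2.imread("pics/ref_scene.png")
def rect(img,z,a0,a1,b0,b1,k=2):
    src=np.float32([proj(s,E_+u*a/1000+w*b/1000+[0,0,z]) for a,b in((a0,b0),(a1,b0),(a1,b1),(a0,b1))])
    W,H=int((a1-a0)*k),int((b1-b0)*k); M=cv2.getPerspectiveTransform(src,np.float32([[0,0],[W,0],[W,H],[0,H]]))
    return cv2.warpPerspective(img,M,(W,H),flags=cv2.INTER_CUBIC)
pr=[cv2.cvtColor(rect(i,.05,-230,-130,-14,14),cv2.COLOR_BGR2GRAY).mean(0) for i in(ref,im)]
for p in pr: print(np.round(p[::4]).astype(int).tolist())
v=np.vstack([rect(i,.05,-400,-120,-45,45) for i in(ref,im)]); cv2.imwrite(f"pics/look_{tag}.png",v)
E
python3 look.py a
```

```text
t 17.95 [ 0.6417 -0.1207  0.1364] [ 0.9 -1.4  6.7] open mm 26.9 ff 37.5
pad 0.75 -376.2 -34.9
pad 0.58 -172.4 -5.5
[54, 51, 71, 83, 86, 92, 101, 110, 94, 60, 35, 29, 30, 26, 18, 13, 16, 21, 42, 90, 116, 118, 118, 118, 109, 97, 95, 93, 90, 92, 92, 92, 91, 91, 92, 91, 82, 76, 72, 75, 98, 117, 121, 120, 121, 121, 120, 120, 120, 120]
[111, 111, 108, 93, 72, 63, 62, 63, 58, 52, 65, 80, 85, 90, 99, 109, 102, 74, 47, 30, 29, 26, 21, 18, 18, 19, 36, 66, 88, 93, 93, 93, 92, 92, 93, 92, 83, 76, 72, 76, 99, 118, 122, 122, 122, 122, 122, 122, 122, 121]
```

View pics/look_a.png

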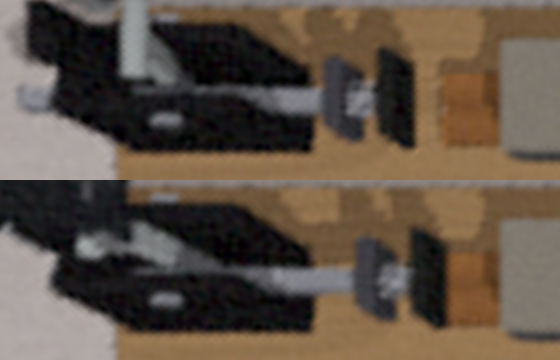

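In the rectified view, with the reference above and the squeezed state below, the pad front moved from x≈415 to 447 (about 16 mm). The stone's rear edge is unchanged at x≈500. About 35 mm of gap remains, so I'll pump again and use the spacing between collar and pad as the compression gauge.

servo_tool(
  series=[
    [[0,0,0],[0,0,0]],
    [[0,0,0],[0,0,0]],
    [[0,0,0],[0,0,0]],
    [[0,0,0],[0,0,0]],
    [[0,0,0],[0,0,0]],
    [[0,0,0],[0,0,0]],
    [[0,0,0],[0,0,0]],
    [[0,0,0],[0,0,0]],
  ],
  claw=1,
)

```text
t: 18.85
tool_pos: [0.6401, -0.12, 0.1336]
eef_rot: [0.999, 0.038, -0.0, 0.0]
force: [0.0, -0.6, -0.4]
opening: 0.999
finger_force: 0.0
```

```bash
python3 look.py b
```

```text
t 18.85 [ 0.6401 -0.12    0.1336] [ 0.  -0.6 -0.4] open mm 84.9 ff 0.0
pad 0.68 -185.4 3.8
[54, 51, 71, 83, 86, 92, 101, 110, 94, 60, 35, 29, 30, 26, 18, 13, 16, 21, 42, 90, 116, 118, 118, 118, 109, 97, 95, 93, 90, 92, 92, 92, 91, 91, 92, 91, 82, 76, 72, 75, 98, 117, 121, 120, 121, 121, 120, 120, 120, 120]
[110, 112, 109, 94, 72, 64, 63, 64, 60, 52, 63, 78, 84, 89, 99, 109, 102, 73, 48, 31, 28, 24, 19, 17, 18, 17, 34, 66, 88, 94, 93, 94, 93, 92, 93, 92, 84, 77, 73, 77, 99, 117, 122, 122, 123, 122, 122, 122, 122, 122]
```

servo_tool(
  series=[
    [[0,0,0],[0,0,0]],
    [[0,0,0],[0,0,0]],
    [[0,0,0],[0,0,0]],
    [[0,0,0],[0,0,0]],
    [[0,0,0],[0,0,0]],
    [[0,0,0],[0,0,0]],
    [[0,0,0],[0,0,0]],
    [[0,0,0],[0,0,0]],
  ],
  claw=0.25,
)

```text
t: 19.75
tool_pos: [0.6412, -0.1207, 0.1356]
eef_rot: [0.999, 0.038, 0.002, 0.0]
force: [1.3, -0.4, 7.7]
opening: 0.319
finger_force: 37.5
```

```bash
python3 look.py c
```

```text
t 19.75 [ 0.6412 -0.1207  0.1356] [ 1.3 -0.4  7.7] open mm 27.1 ff 37.5
pad 0.51 -174.7 1.0
[54, 51, 71, 83, 86, 92, 101, 110, 94, 60, 35, 29, 30, 26, 18, 13, 16, 21, 42, 90, 116, 118, 118, 118, 109, 97, 95, 93, 90, 92, 92, 92, 91, 91, 92, 91, 82, 76, 72, 75, 98, 117, 121, 120, 121, 121, 120, 120, 120, 120]
[109, 110, 110, 109, 108, 111, 112, 109, 108, 109, 101, 84, 68, 62, 63, 62, 52, 53, 78, 90, 97, 103, 111, 111, 84, 50, 32, 30, 30, 22, 18, 19, 18, 30, 59, 84, 84, 77, 73, 77, 98, 117, 122, 121, 122, 122, 121, 121, 121, 121]
```

servo_tool(
  series=[
    [[0,0,0],[0,0,0]],
    [[0,0,0],[0,0,0]],
    [[0,0,0],[0,0,0]],
    [[0,0,0],[0,0,0]],
    [[0,0,0],[0,0,0]],
    [[0,0,0],[0,0,0]],
    [[0,0,0],[0,0,0]],
    [[0,0,0],[0,0,0]],
  ],
  claw=1,
)

```text
t: 20.65
tool_pos: [0.6401, -0.1199, 0.1336]
eef_rot: [0.999, 0.038, -0.0, 0.0]
force: [0.4, -0.9, -0.7]
opening: 1.002
finger_force: 0.0
```

servo_tool(
  series=[
    [[0,0,0],[0,0,0]],
    [[0,0,0],[0,0,0]],
    [[0,0,0],[0,0,0]],
    [[0,0,0],[0,0,0]],
    [[0,0,0],[0,0,0]],
    [[0,0,0],[0,0,0]],
    [[0,0,0],[0,0,0]],
    [[0,0,0],[0,0,0]],
  ],
  claw=0.25,
)

```text
t: 21.45
tool_pos: [0.6412, -0.1207, 0.1356]
eef_rot: [0.999, 0.038, 0.002, 0.0]
force: [0.9, -2.1, 6.4]
opening: 0.321
finger_force: 37.5
```

```bash
python3 look.py d
```

```text
t 21.45 [ 0.6412 -0.1207  0.1356] [ 0.9 -2.1  6.4] open mm 27.2 ff 37.5
pad 0.67 -80.9 2.3
pad 0.58 -156.8 -2.8
[54, 51, 71, 83, 86, 92, 101, 110, 94, 60, 35, 29, 30, 26, 18, 13, 16, 21, 42, 90, 116, 118, 118, 118, 109, 97, 95, 93, 90, 92, 92, 92, 91, 91, 92, 91, 82, 76, 72, 75, 98, 117, 121, 120, 121, 121, 120, 120, 120, 120]
[110, 113, 114, 110, 109, 111, 112, 110, 107, 109, 109, 110, 111, 111, 111, 110, 111, 107, 92, 72, 61, 63, 64, 58, 51, 65, 77, 83, 94, 104, 107, 93, 69, 43, 28, 30, 25, 19, 14, 26, 79, 115, 122, 122, 122, 122, 121, 122, 122, 121]
```

View pics/look_d.png

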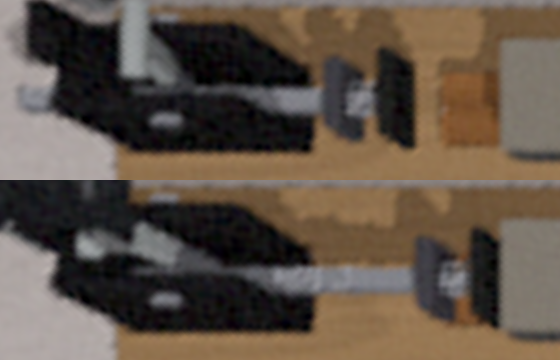

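The pad front is now close to the stone (x≈497 against 500), and the collar-to-pad spacing is unchanged at about 26 mm, so the spring is still free. I'll pump once more.

servo_tool(
  series=[
    [[0,0,0],[0,0,0]],
    [[0,0,0],[0,0,0]],
    [[0,0,0],[0,0,0]],
    [[0,0,0],[0,0,0]],
    [[0,0,0],[0,0,0]],
    [[0,0,0],[0,0,0]],
    [[0,0,0],[0,0,0]],
    [[0,0,0],[0,0,0]],
  ],
  claw=1,
)

```text
t: 22.35
tool_pos: [0.6401, -0.1199, 0.1336]
eef_rot: [0.999, 0.038, -0.0, 0.0]
force: [-0.0, -0.1, 0.2]
opening: 0.999
finger_force: 0.0
```

servo_tool(
  series=[
    [[0,0,0],[0,0,0]],
    [[0,0,0],[0,0,0]],
    [[0,0,0],[0,0,0]],
    [[0,0,0],[0,0,0]],
    [[0,0,0],[0,0,0]],
    [[0,0,0],[0,0,0]],
    [[0,0,0],[0,0,0]],
    [[0,0,0],[0,0,0]],
  ],
  claw=0.25,
)

```text
t: 23.15
tool_pos: [0.6412, -0.1206, 0.1356]
eef_rot: [0.999, 0.038, 0.002, 0.0]
force: [0.8, -0.4, 6.5]
opening: 0.321
finger_force: 38.0
```

```bash
python3 look.py e
```

```text
t 23.15 [ 0.6412 -0.1206  0.1356] [ 0.8 -0.4  6.5] open mm 27.3 ff 38.0
pad 0.48 -155.4 -2.5
pad 0.22 -75.0 7.5
[54, 51, 71, 83, 86, 92, 101, 110, 94, 60, 35, 29, 30, 26, 18, 13, 16, 21, 42, 90, 116, 118, 118, 118, 109, 97, 95, 93, 90, 92, 92, 92, 91, 91, 92, 91, 82, 76, 72, 75, 98, 117, 121, 120, 121, 121, 120, 120, 120, 120]
[107, 110, 112, 110, 110, 112, 111, 106, 107, 113, 112, 109, 111, 111, 111, 111, 110, 109, 109, 111, 110, 108, 108, 111, 108, 95, 77, 65, 61, 63, 60, 56, 59, 67, 67, 52, 35, 28, 23, 32, 79, 113, 122, 122, 121, 121, 122, 122, 122, 122]
```

View pics/look_e.png

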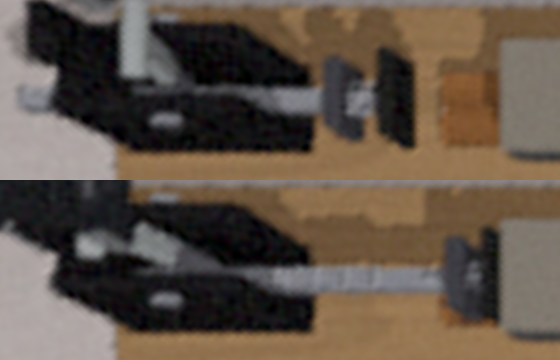

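The collar advanced about 14.5 mm while the pad moved only about 5 mm before stopping on the stone at x≈500. The spring is therefore compressed about 8–10 mm of its 22 mm, which is clearly compressed but far from solid. The trigger is still squeezed, so I'll hand in.

```bash
python3 -c "
from workcell import *
print(sign_off())"
```

```text
the job is handed in; nothing more can be done
None
```

I handed the job in at about 23 s: the whetstone is home in the slot and released. Four trigger pumps pressed the pad on it, the spring is compressed about 8–10 mm of 22 mm as measured in the camera image, and the trigger is still held squeezed.

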